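# Stow the parts cups in the spring magazine

## Task

The repair is done. Take the lid off the spring magazine and lay it aside on the bench, then clear the empty tapered parts cups off the bench by nesting every one of them, upright and fully home, in the magazine's follower, one inside the other. Finally set the square lid on the stack, press it down against the spring through the square opening and turn it an eighth of a turn so that its corners catch under the frame and it stays down when you let go. Leave the other things on the bench where they are.

Things in the scene. Friction and masses are not known exactly. Their poses are not given: they have to be found in the camera images.
- magazine: Spring magazine for nested cups, fixed to the bench: 130 mm square base, four corner posts (55 mm from the middle in x and y), on them a square frame 124 mm outside, top 140 and underside 130 mm above the bench, opening 76 mm square. Origin: centre of the base's underside, z up; base and opening run square to its x and y. Under the frame the inside is free within 60 mm of the axis.
- mouth (a point): centre of the frame's square opening, level with the frame's top (140 mm above the bench)
- seat (a point): Point on the sprung follower: a steel socket with a cup's inside shape, on the magazine's axis, rim 62 mm across, at rest 2 mm above the frame's top. The origin of a cup fully nested in it lies at this point (38 mm below the follower's rim); the next cup's origin comes 13 mm higher, and so on. Sinks with the follower.
- follower (a joint): how far the follower is pushed down from rest, m, 0 to 0.092. The springs push it up with about 7.7 N at 0 (the cups' weight does not sink it) and 14 N at 0.092; it rises again when let go.
- lid: Lid, 48 mm tall, 0.12 kg; at the start it lies loose on the follower. Origin: centre of the underside of its tapered round plug (40 to 47 mm across, height 0 to 10 mm), which enters a cup loosely; a square plate 70 x 70 mm along x and y (height 10 to 18); a bar handle 44 mm along x, 14 mm along y (height 18 to 48). Locked: origin 28 mm below mouth.
- plate (a point): centre of the top face of the lid's square plate, 18 mm above the lid's origin. The plate passes the opening only square to it (3 mm play each side); once this point is lower than the frame's underside (130 mm above the bench) the lid can be turned 45 degrees, either way, and its corners catch under the frame.
- cup1: Tapered white plastic cup with a weighted foot, 51 mm tall, 0.075 kg, upright; may be absent. Origin: centre of its underside. Outside a cone, 32 mm across at the foot, 51 mm at height 38; then a straight collar 62 mm across, height 38 to 51, to grip. Mouth 54 mm inside, wall 2 mm, bottom 9 mm. Nested, the collar rests on the rim below (1.5 mm play), origin 13 mm above the lower cup's.
- cup2: another cup, just like cup1; may be absent
- cup3: another cup, just like cup1; may be absent
- cup4: another cup, just like cup1; may be absent
- cup5: another cup, just like cup1; may be absent
- spool: bystander, not part of the job: solid steel wire spool, 54 mm across, 38 mm tall, standing on end. Origin: centre of its underside
- jar: bystander, not part of the job: small closed straight-sided jar, 44 mm across, 50 mm tall. Origin: centre of its underside
- capacitor: bystander, not part of the job: grey can capacitor, 26 mm across, 36 mm tall, standing. Origin: centre of its underside
- loupe: bystander, not part of the job: black magnifier, 34 mm across, 26 mm tall. Origin: centre of its underside
- driver: bystander, not part of the job: screwdriver, 160 mm long, lying. Origin: near its middle

How it is judged:
By the outcome, as a careful person would: the job done as asked, in the order asked, and still so for the second after the job is handed in, with the robot touching nothing.
Of cup1, cup2, cup3, cup4, cup5 only 3 to 5 are there at a start; the rules pass over those that are not, and their reading is None.
At some moment in a run one of cup1, cup2, cup3, cup4, cup5, lid may be knocked a few centimetres aside while the robot is not near it.
It also fails if it takes over 210 s, if anything falls off the work surface, if the arm or the gripper's body presses on something with over 40 N, if the wrist force passes 120 N, or if a joint passes its speed limit or range.

## Robot

A 6-joint arm with a two-finger parallel gripper is mounted at the origin on the work surface. World frame = base frame: x ahead of the robot, y to its left, z up, the work surface at z = 0. Lengths are in m, angles in degrees, forces in N, time in s.
With the tool pointing down it reaches from about 0.3 to 0.875 m from the base axis. Payload 6.4 kg.
Tool frame: the origin (TCP) lies midway between the tips of the shut fingers; the grasp point (between the pads) lies 19 mm behind it (tcp_to_grasp is the distance from the TCP to the grasp point, in m); z points along the fingers, y is the direction in which the jaws open and shut (so a half turn about z gives the same grasp; the last joint's range is limited). The gripper opens to 88 mm and grips with 3 to 60 N. Pads are 18 mm wide; open, the fingers measure 123 mm over their backs; the gripper's body (75 mm by 187 mm) begins 45 mm behind the grasp point.
Start: joints at [-87.279, 10.359, 92.074, -0, 77.567, -11.82], TCP at [0.144, -0.557, 0.239] pointing down, gripper open.
Joint ranges: [-171.53, 171.53], [-51.25, 118.39], [17.06, 147.69], [-65.23, 245.23], [0, 150.52], [-178.68, 178.68]. Speed limits (degrees/s): [147.25, 147.25, 172.46, 180, 180, 180].

## Interface

Orientations are given as a 3x3 rotation matrix whose columns are the frame's x, y, z axes.
In Python, from bench import move_pose, movel, goto_joints, grip, hold, ik, get_obs, read_camera, calibration, Unreachable, close_job, tcp_to_grasp gives the robot as it stands. Calls block until the motion is done:
- move_pose(position, orientation): joint-space move of the TCP to a pose.
- movel(position, ori=None, feed=0.15, force_limit=None): straight line of the TCP; ori=None keeps the orientation; feed is the mean speed in m/s. With force_limit (N) it stops when the force on the tool has changed by that much, and returns True; else False.
- goto_joints(angles): joint-space move.
- grip(opening): opening from 0.0 (shut) to 1.0 (fully open); the grip force is fixed at half the most; returns when the fingers have stopped.
- hold(seconds).
- ik(position, orientation): joint angles nearest the present ones, or None.
- get_obs(): the state.
- read_camera(name): name is "scene" or "side" or "wrist"; returns (picture, depth): 384x512x3 uint8, red, green, blue; 384x512 float32, m along the optical axis (not along the pixel's ray), 0 where there is no reading.
- calibration(name): a dict with "intrinsics" (3x3 intrinsics, pixels), "pose" (4x4, takes a point from camera to world coordinates); the wrist camera has in their place "tool_from_camera" (4x4, takes a point from camera to tool coordinates, whose origin is the TCP and whose axes are the flange's). Camera axes: x right, y up, looking along -z (the intrinsics and any distortion apply to the point x, -y, -z); pixel columns grow to the right and rows downward; lengths in m; the calibration is good to about 2 mm. The wrist camera is an equidistant fisheye: a pixel r from the principal point sees the ray r / f radians off the axis. A picture is of the moment at which its call begins: read the wrist's pose just before it. calibration takes no time and is no camera call.
A pose or a line that the arm cannot do raises Unreachable and nothing moves.
- close_job(): hands the job in, once; it reports no verdict.
The state is a dict: "time": time; "joint_pos": joint angles; "qvel": joint speeds; "joint_efforts": joint torques, N m; "tool_pos": TCP position; "orientation": TCP orientation; "wrist_force": force on the tool from outside, world axes, zero at the start; "moment": the same for the moment, N m; "gripper_width": opening from 0.0 (shut) to 1.0 (fully open).
Only numpy, scipy, OpenCV 4.12 (cv2) and the standard library are available. Lean on these libraries where they do the work, as an engineer would, in place of code of your own. Each camera call takes 0.05 s, during which the arm holds its last target. There are 200 camera calls.

## Working session

There is one attempt and no reset: what is moved stays moved. The work goes in short steps, each a Python script; the robot and the scene stay as the last script left them, time stands still between calls to the robot, and variables do not carry over. Pictures are saved under pics/ and viewed, about 12 in all and at most 16, crops included, and the job is handed in when it is done.

```bash
mkdir -p pics; ls
python3 - <<'E'
from bench import *
import cv2, numpy as np
for n in ["scene","side","wrist"]:
    p,d=read_camera(n); cv2.imwrite(f"pics/{n}0.png",p[:,:,::-1]); np.savez(f"{n}0.npz",p=p,d=d)
    c=calibration(n); print(n,{k:np.round(v,4).tolist() if not isinstance(v,(str,type(None))) else v for k,v in c.items()}, (d>0).mean())
a=cv2.imread("pics/scene0.png");b=cv2.imread("pics/side0.png")
cv2.imwrite("pics/v1.png",a)
print(get_obs(),tcp_to_grasp)
E
```

```text
pics
scene {'intrinsics': [[480.9954, 0.0, 254.9406], [0.0, 480.9954, 194.3346], [0.0, 0.0, 1.0]], 'pose': [[0.2162, -0.8042, 0.5537, 1.2461], [0.9763, 0.1708, -0.1331, -0.1554], [0.0125, 0.5694, 0.822, 1.0595], [0.0, 0.0, 0.0, 1.0]]} 0.9961039225260416
side {'intrinsics': [[478.1488, 0.0, 253.3945], [0.0, 478.1488, 190.9732], [0.0, 0.0, 1.0]], 'pose': [[0.9941, 0.0733, -0.0802, 0.5073], [-0.1085, 0.7113, -0.6945, -0.9697], [0.0061, 0.6991, 0.715, 1.1198], [0.0, 0.0, 0.0, 1.0]]} 0.9961700439453125
wrist {'intrinsics': [[297.3186, 0.0, 250.6771], [0.0, 297.3186, 195.1118], [0.0, 0.0, 1.0]], 'tool_from_camera': [[-0.0014, 0.9522, 0.3056, 0.0804], [1.0, 0.0013, 0.0007, -0.0004], [0.0003, 0.3056, -0.9522, -0.147], [0.0, 0.0, 0.0, 1.0]]} 0.9959818522135416
{'time': 0.15, 'joint_pos': array([-8.72786379e+01,  1.03904461e+01,  9.21181292e+01,  2.93175210e-04,
        7.75659411e+01, -1.18213570e+01]), 'qvel': array([ 0.00739479, -0.08123802, -0.18141328,  0.01042843,  0.06819534,
        0.05009639]), 'joint_efforts': array([ 1.99930088e-03, -4.34230256e+01, -3.42175198e+01,  7.03343516e-02,
        3.55644606e-02, -9.48467459e-05]), 'tool_pos': array([ 0.14437064, -0.55616874,  0.23803657]), 'orientation': array([[ 9.67960976e-01,  2.51100669e-01, -5.67577082e-05],
       [ 2.51100529e-01, -9.67960142e-01,  1.29932640e-03],
       [ 2.71322530e-04, -1.27194914e-03, -9.99999154e-01]]), 'wrist_force': array([-0.41580969, -0.17879488,  0.27390445]), 'moment': array([-0.03703181, -0.02215995, -0.00312049]), 'gripper_width': 1.0000210211300067} 0.0187
```

View pics/scene0.png

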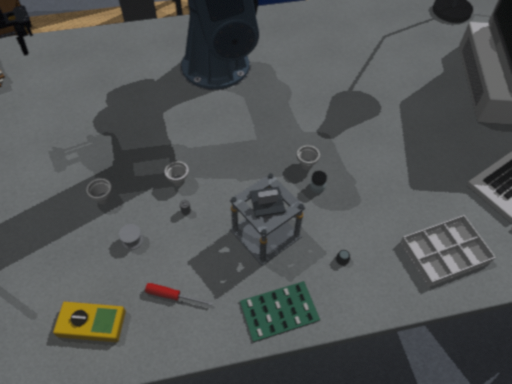

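View pics/side0.png

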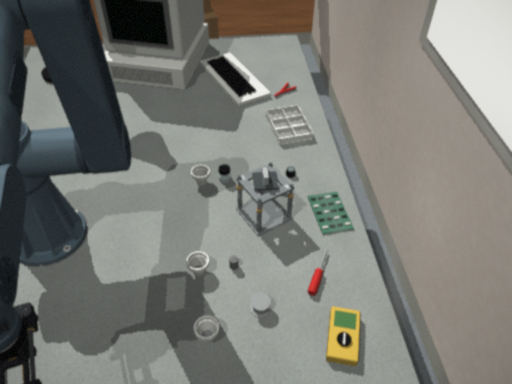

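The scene view shows three cups, at pixels (98,188), (177,172) and (308,155). The magazine with its lid is at (267,205), and there are dark or grey bystanders at (130,234), (185,207), (319,178) and (344,257). The side view also shows three cups, at (206,327), (197,261) and (200,173). I'll turn the depth into positions next.

```bash
cat > h.py <<'E'
from bench import *
import cv2, numpy as np
def cloud(name,d,obs=None):
    c=calibration(name); K=c["intrinsics"]; v,u=np.mgrid[0:384,0:512]
    x=(u-K[0,2])/K[0,0]; y=(v-K[1,2])/K[1,1]
    if name=="wrist":
        r=np.hypot(x,y)+1e-9; s=np.tan(np.minimum(r,1.4))/r; x=x*s; y=y*s
        T=np.eye(4); T[:3,:3]=obs["orientation"]; T[:3,3]=obs["tool_pos"]; T=T@c["tool_from_camera"]
    else: T=c["pose"]
    P=np.stack([x*d,-y*d,-d],-1)
    P=P@T[:3,:3].T+T[:3,3]; P[d<=0]=np.nan
    return P
def snap(name,fn=None):
    o=get_obs(); p,d=read_camera(name)
    if fn: cv2.imwrite("pics/"+fn,p[:,:,::-1])
    return p,cloud(name,d,o)
def clusters(p,P,lo,hi,box=(.25,.9,-.6,.6),minpx=8):
    m=(P[...,2]>lo)&(P[...,2]<hi)&(P[...,0]>box[0])&(P[...,0]<box[1])&(P[...,1]>box[2])&(P[...,1]<box[3])
    n,L,st,ce=cv2.connectedComponentsWithStats(m.astype(np.uint8),connectivity=8)
    out=[]
    for i in range(1,n):
        if st[i,4]<minpx: continue
        q=P[L==i]; out.append((ce[i].round(),st[i,4],q.min(0).round(3),q.max(0).round(3),p[L==i].mean(0).round()))
    return out
E
python3 - <<'E'
from h import *
for n in ["scene","side"]:
    z=np.load(n+"0.npz"); P=cloud(n,z["d"])
    m=(P[...,2]<.02)&(abs(P[...,1])<.3); print(n,"bench z",np.nanmedian(P[m][:,2]))
    for c in clusters(z["p"],P,.015,.2): print(*[x.tolist() if hasattr(x,'tolist') else x for x in c])
E
```

```text
scene bench z -0.0011698873854928404
[307.0, 155.0] 348 [0.433, 0.146, 0.015] [0.498, 0.207, 0.054] [87.0, 88.0, 88.0]
[176.0, 172.0] 377 [0.412, -0.21, 0.015] [0.479, -0.15, 0.054] [92.0, 92.0, 93.0]
[318.0, 180.0] 268 [0.525, 0.163, 0.015] [0.566, 0.206, 0.053] [41.0, 44.0, 45.0]
[266.0, 209.0] 2920 [0.575, -0.068, 0.015] [0.738, 0.097, 0.184] [70.0, 73.0, 76.0]
[98.0, 189.0] 412 [0.431, -0.412, 0.015] [0.495, -0.351, 0.054] [75.0, 76.0, 76.0]
[473.0, 184.0] 59 [0.618, 0.584, 0.016] [0.658, 0.599, 0.025] [96.0, 97.0, 97.0]
[184.0, 206.0] 106 [0.533, -0.186, 0.016] [0.56, -0.161, 0.041] [69.0, 70.0, 72.0]
[448.0, 248.0] 1239 [0.724, 0.339, 0.015] [0.879, 0.536, 0.034] [97.0, 97.0, 98.0]
[129.0, 234.0] 351 [0.578, -0.342, 0.016] [0.631, -0.291, 0.042] [106.0, 108.0, 112.0]
[343.0, 256.0] 122 [0.753, 0.167, 0.015] [0.782, 0.196, 0.03] [60.0, 66.0, 68.0]
[161.0, 291.0] 338 [0.739, -0.296, 0.015] [0.791, -0.219, 0.029] [119.0, 36.0, 35.0]
[198.0, 300.0] 20 [0.795, -0.195, 0.015] [0.813, -0.163, 0.02] [96.0, 97.0, 101.0]
[89.0, 321.0] 2214 [0.747, -0.495, 0.015] [0.857, -0.344, 0.04] [11
[... 454 characters left out ...]
] [60.0, 63.0, 62.0]
[290.0, 170.0] 59 [0.749, 0.167, 0.016] [0.78, 0.201, 0.032] [87.0, 94.0, 92.0]
[197.0, 261.0] 344 [0.415, -0.21, 0.015] [0.475, -0.145, 0.055] [148.0, 149.0, 143.0]
[325.0, 252.0] 8 [0.805, -0.172, 0.015] [0.812, -0.16, 0.021] [151.0, 154.0, 151.0]
[233.0, 260.0] 90 [0.532, -0.185, 0.015] [0.557, -0.16, 0.043] [108.0, 109.0, 106.0]
[315.0, 280.0] 232 [0.736, -0.295, 0.015] [0.793, -0.196, 0.031] [173.0, 59.0, 56.0]
[260.0, 301.0] 319 [0.578, -0.34, 0.015] [0.629, -0.288, 0.045] [158.0, 161.0, 158.0]
[344.0, 335.0] 1657 [0.744, -0.497, 0.015] [0.855, -0.345, 0.042] [166.0, 153.0, 76.0]
[206.0, 326.0] 409 [0.432, -0.411, 0.015] [0.491, -0.349, 0.057] [129.0, 131.0, 125.0]
```

Three cups, all single, with rims at about 51 mm. The magazine is near (0.656, 0.014), rotated by roughly 27° or 63°. I'll look at it from close by.

```bash
cat >> h.py <<'E'
def R(a):
    a=np.radians(a); c,s=np.cos(a),np.sin(a)
    return np.array([[c,s,0],[s,-c,0],[0,0,-1.]])
def rect(P,lo,hi,xy,r=.12):
    m=(P[...,2]>lo)&(P[...,2]<hi)&(np.hypot(P[...,0]-xy[0],P[...,1]-xy[1])<r)
    q=P[m][:,:2]; (c,s,a)=cv2.minAreaRect((q*1000).astype(np.float32)); return np.round(c,1),np.round(s,1),round(a,1),len(q)
E
python3 - <<'E'
from h import *
for n in ["scene","side"]:
    P=cloud(n,np.load(n+"0.npz")["d"]); print(n,"frame",rect(P,.134,.145,(.656,.014)),"plate",rect(P,.149,.155,(.656,.014),.05),"handle",rect(P,.174,.19,(.656,.014)))
for a in (27,-63,117,-153):
    print(a, ik([.656,.014,.30],R(a)))
E
```

```text
scene frame (array([655.4,  14.5]), array([127.1, 125.9]), 25.9, 1511) plate (array([656. ,  14.5]), array([70.2, 68.9]), 0.3, 278) handle (array([655. ,  14.7]), array([44.7, 16.3]), 89.1, 124)
side frame (array([655.1,  15.6]), array([126.5, 129.7]), 26.1, 804) plate (array([654.6,  15.1]), array([71.4, 69.5]), 87.1, 234) handle (array([654.5,  15.5]), array([46. , 14.4]), 89.5, 59)
27 [-9.11992806e+00  1.82816508e+01  7.53602187e+01 -2.54444375e-14
  8.63581305e+01  5.38800719e+01]
-63 [-9.11992806e+00  1.82816508e+01  7.53602187e+01 -2.54444375e-14
  8.63581305e+01  1.43880072e+02]
117 [-9.11992806e+00  1.82816508e+01  7.53602187e+01 -2.54444375e-14
  8.63581305e+01 -3.61199281e+01]
-153 [-9.11992806e+00  1.82816508e+01  7.53602187e+01 -2.54444375e-14
  8.63581305e+01 -1.26119928e+02]
```

```bash
cat >> h.py <<'E'
def pca(P,lo,hi,xy,r):
    m=(P[...,2]>lo)&(P[...,2]<hi)&(np.hypot(P[...,0]-xy[0],P[...,1]-xy[1])<r)
    q=P[m][:,:2]; c=q.mean(0); w,V=np.linalg.eigh(np.cov((q-c).T)); v=V[:,1]
    return c.round(4),np.degrees(np.arctan2(v[1],v[0])).round(1),np.sqrt(w*12).round(3),len(q)
E
python3 - <<'E'
from h import *
M=(.6552,.015)
move_pose([*M,.30],R(117))
p,P=snap("wrist","w1.png")
for z in (.14,.15,.18): print(z, ((P[...,2]>z-.004)&(P[...,2]<z+.004)).sum())
print("frame",rect(P,.134,.145,M),"plate",rect(P,.146,.156,M,.06),"handle",rect(P,.174,.19,M),pca(P,.174,.19,M,.05))
print(get_obs()["tool_pos"],get_obs()["time"])
E
```

```text
0.14 7042
0.15 3635
0.18 715
frame (array([654.6,  16.5]), array([124.3, 124.2]), 26.1, 7267) plate (array([654.9,  16.1]), array([70.7, 70.5]), 88.9, 3626) handle (array([655.,  16.]), array([44.2, 14.4]), 88.9, 727) (array([0.6545, 0.0169]), np.float64(88.9), array([0.014, 0.045]), 727)
[0.65515116 0.01396655 0.29991498] 2.9167
```

View pics/w1.png

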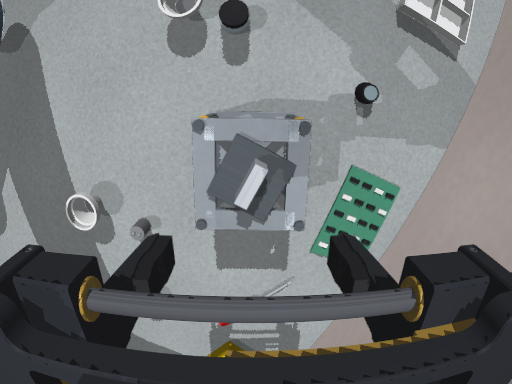

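The wrist view shows the frame centred near (250,172) with the lid on it, its handle turned from the frame. The heights and sizes match the given ones. Next I take the lid off and lay it at the empty spot (0.46, 0.0).

Run:
```python
from h import *
a=89; L=(.6551,.0157)
move_pose([*L,.22],R(a)); hold(.3); print(get_obs()["tool_pos"])
movel([*L,.154],feed=.06); grip(0); hold(.2)
print("w",get_obs()["gripper_width"],get_obs()["tool_pos"])
movel([*L,.24],feed=.1); o=get_obs(); print("w",o["gripper_width"],o["wrist_force"])
move_pose([.46,0,.10],R(a)); print(movel([.46,0,.018],feed=.05,force_limit=4)); print(get_obs()["tool_pos"])
grip(.6); movel([.46,0,.15],feed=.15)
move_pose([.445,-.18,.25],R(0)); hold(.2)
p,P=snap("wrist","w2.png")
print("lid",rect(P,.04,.056,(.46,0),.04))
for c in ((.445,-.18),(.463,-.381),(.465,.177)): print(rect(P,.045,.056,c,.05))
print(get_obs()["time"])
```

```text
[0.65580275 0.01555669 0.22146872]
w 0.15639021627169913 [0.65507475 0.01568126 0.15398976]
w 0.15646470744425642 [-0.49223834 -0.16719659 -1.05939533]
True
[4.60008519e-01 1.25167688e-04 2.18159599e-02]
lid (array([4.616e+02, 3.000e-01]), array([45.4, 14.6]), 89.5, 375)
(array([ 446.5, -177.8]), array([61.7, 61. ]), 0.3, 619)
(array([ 462.6, -379.2]), array([61.6, 61.8]), 18.2, 564)
(array([465.4, 178. ]), array([61.8, 61.2]), 54.3, 421)
12.775
```

View pics/w2.png

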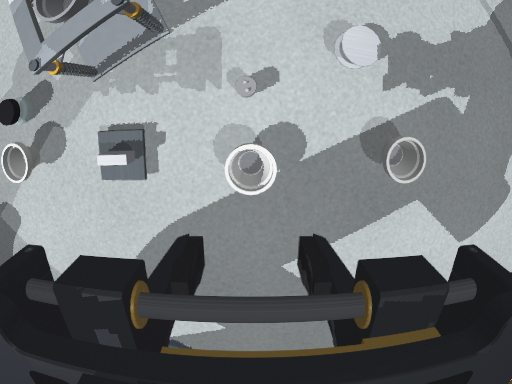

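The lid lies upright at (0.461, 0.000) and all three cups are upright. Next I check the follower's centre, then take the first cup.

```bash
cat >> h.py <<'E'
def circ(P,lo,hi,xy,r=.045):
    m=(P[...,2]>lo)&(P[...,2]<hi)&(np.hypot(P[...,0]-xy[0],P[...,1]-xy[1])<r)
    q=P[m]; c,rad=cv2.minEnclosingCircle((q[:,:2]*1000).astype(np.float32))
    return np.array(c)/1000, round(2*rad,1), round(float(np.percentile(q[:,2],90)),4), len(q)
def pick(guess,a):
    move_pose([*guess,.17],R(a)); grip(1.0); hold(.2)
    p,P=snap("wrist"); c,d,z,n=circ(P,.045,.057,guess,.055); print("cup",c,d,z,n)
    if not (59<d<66 and abs(z-.051)<.006): raise SystemExit("bad cup")
    movel([*c,.17]); movel([*c,.040],feed=.1); grip(0); hold(.1)
    movel([*c,.12],feed=.15); o=get_obs(); print("w mm",o["gripper_width"]*88,o["time"])
def nest(M,a,k):
    q=get_obs()["tool_pos"]; movel([q[0],q[1],.27],feed=.25)
    move_pose([*M,.27],R(a)); hold(.2)
    f=movel([*M,.180+.013*k],feed=.1,force_limit=12)
    if f: print("early contact",get_obs()["tool_pos"]); return
    f=movel([*M,.1435+.013*k],feed=.03,force_limit=7); print("down",f,get_obs()["tool_pos"],get_obs()["wrist_force"])
def rel(M,k):
    q=get_obs()["tool_pos"]; grip(1.0); movel([q[0],q[1],.30],feed=.15); hold(.2)
    p,P=snap("wrist",f"n{k}.png"); z=.155+.013*k
    print("stack",circ(P,z-.004,z+.006,M,.04)); print(get_obs()["time"])
E
python3 - <<'E'
from h import *
M=(.655,.0155)
move_pose([*M,.30],R(117)); hold(.2)
p,P=snap("wrist","w3.png"); print("foll",circ(P,.138,.147,M,.036),"frame",rect(P,.134,.145,M))
move_pose([*M,.30],R(-63)); hold(.2)
p,P=snap("wrist"); print("foll",circ(P,.138,.147,M,.036),"frame",rect(P,.134,.145,M))
print(get_obs()["tool_pos"])
pick((.4465,-.178),0)
E
```

```text
foll (array([0.65490192, 0.01603106]), 62.6, 0.144, 744) frame (array([654.9,  16.5]), array([124.5, 124.3]), 26.0, 8656)
foll (array([0.65510248, 0.01636433]), 62.5, 0.144, 740) frame (array([655.3,  15.9]), array([124.5, 124.4]), 26.2, 8652)
[0.65498785 0.01550278 0.30000709]
cup [ 0.44608359 -0.17756541] 62.4 0.0529 1042
w mm 60.898291072516116 22.65
```

Run:
```python
from h import *
nest((.655,.0162),26,0); o=get_obs(); print(o["gripper_width"]*88)
```

```text
down False [0.65531389 0.01624179 0.14429691] [-2.11234927 -0.88212588  4.70714611]
61.288535838874296
```

Run:
```python
from h import *
M=(.655,.0162)
rel(M,0); pick((.4626,-.379),0); nest(M,26,1); print(get_obs()["gripper_width"]*88)
```

```text
stack (array([0.65524237, 0.01664186]), 62.5, 0.1569, 815)
29.125
cup [ 0.43453311 -0.41540518] 59.9 0.0528 468
w mm 60.79470338649703 34.475
down False [0.65524488 0.0163088  0.1572373 ] [-1.43510871  1.19582313  4.44648921]
60.89671874100105
```

View pics/n0.png

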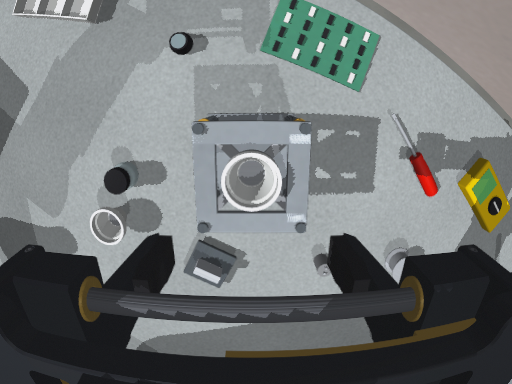

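Cup 1 is home: the rim reads 156.9 mm where 155 is expected, and the views read about 2 mm high. The second cup had been knocked aside, so my mask clipped it and the grip may be off centre. I release it and check.

Run:
```python
from h import *
M=(.655,.0162)
rel(M,1)
p,P=snap("scene"); print([ (c[2].tolist(),c[3].tolist()) for c in clusters(p,P,.03,.06,(.3,.7,-.5,.3))])
move_pose([.47,.13,.25],R(90)); p,P=snap("wrist","w5.png"); print(circ(P,.045,.057,(.465,.178),.055))
```

```text
stack (array([0.65209619, 0.01581687]), 62.5, 0.1699, 888)
41.4
[([0.434, 0.146, 0.03], [0.496, 0.207, 0.054]), ([0.453, -0.024, 0.03], [0.471, -0.0, 0.049]), ([0.524, 0.164, 0.03], [0.564, 0.205, 0.054]), ([0.532, -0.186, 0.03], [0.559, -0.162, 0.039]), ([0.628, -0.067, 0.032], [0.639, -0.051, 0.059]), ([0.577, -0.342, 0.032], [0.632, -0.291, 0.041]), ([0.675, 0.08, 0.031], [0.689, 0.097, 0.058])]
(array([0.46472278, 0.17915143]), 62.4, 0.0529, 579)
```

View pics/n1.png

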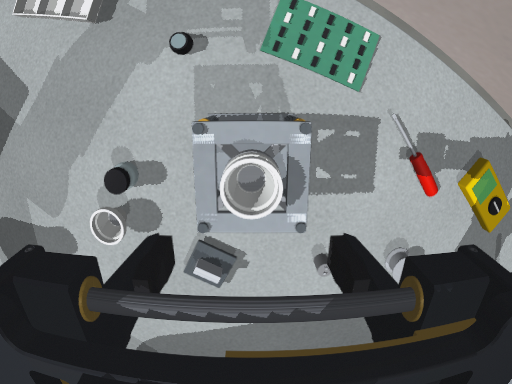

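```bash
cat >> h.py <<'E'
def level(P,z,M):
    m=(abs(P[...,2]-z)<.009)&(np.hypot(P[...,0]-M[0],P[...,1]-M[1])<.036)
    q=P[m]; c=circ(P,z-.009,z+.009,M,.036)
    q=q[np.hypot(*(q[:,:2]-c[0]).T)>.0265]; A=np.c_[q[:,0]-M[0],q[:,1]-M[1],np.ones(len(q))]
    s=np.linalg.lstsq(A,q[:,2],rcond=None)[0]
    return c,"slope",s.round(4)
E
python3 - <<'E'
from h import *
M=(.655,.0162)
move_pose([*M,.30],R(117)); hold(.2)
p,P=snap("wrist"); print(level(P,.169,M))
E
```

```text
((array([0.65241144, 0.01528356]), 62.5, 0.1699, 1007), 'slope', array([-0.005 ,  0.0149,  0.1679]))
```

The stack is level and at the right height; cup 2 sits about 2.5 mm to the side, which is within the play of the two fits. Now cup 3.

Run:
```python
from h import *
M=(.655,.0162)
pick((.4647,.1785),0); nest((.6535,.016),26,2); print(get_obs()["gripper_width"]*88)
rel(M,2)
move_pose([*M,.30],R(117)); hold(.2)
p,P=snap("wrist","w6.png"); print(level(P,.182,M),get_obs()["time"])
```

```text
cup [0.46425497 0.17954472] 62.7 0.0528 1042
w mm 61.409714459352664 49.0083
down False [0.65368495 0.01596982 0.17017261] [-2.92771349  0.20381743  4.16081031]
61.247281749797466
stack (array([0.65324915, 0.0163815 ]), 62.4, 0.1829, 985)
54.9333
((array([0.65340448, 0.01593344]), 62.4, 0.1828, 1100), 'slope', array([-0.0058,  0.0122,  0.1807])) 56.6
```

View pics/w6.png

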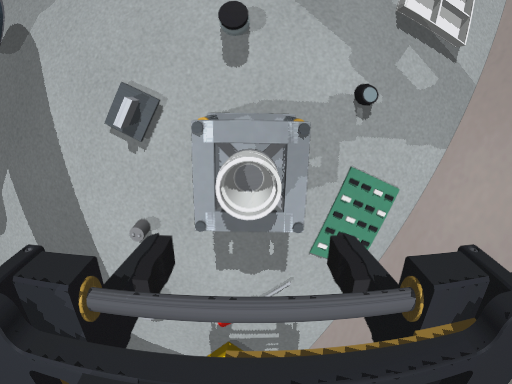

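All three cups are home: the rim reads 182.8 mm where 181 is expected (same 2 mm bias), and it is level. Now I fetch the lid.

Run:
```python
from h import *
g=(.461,0.0)
move_pose([*g,.17],R(90)); grip(.6); hold(.2)
p,P=snap("wrist","w7.png"); h=rect(P,.042,.056,g,.06); c,a,s,n=pca(P,.042,.056,g,.06); pl=rect(P,.013,.024,g,.06)
print(h,c,a,s,n,pl)
L=np.array(pl[0])/1000; H=np.array(h[0])/1000
assert np.linalg.norm(L-H)<.004 and abs(s[1]-.044)<.004
L=H; a=a%180
movel([*L,.17],R(a)); movel([*L,.021],feed=.08); grip(0); hold(.2)
movel([*L,.1],feed=.1); o=get_obs(); print(o["gripper_width"]*88,o["time"])
movel([*L,.30],feed=.2); M=(.655,.0162)
move_pose([*M,.30],R(116.1)); hold(.2)
p,P=snap("wrist","w8.png"); print(get_obs()["tool_pos"])
```

```text
(array([460.6,   0.7]), array([44.4, 14. ]), 88.1, 681) [0.4606 0.0015] 88.0 [0.014 0.045] 681 (array([460.7,   0.7]), array([70.8, 70.7]), 88.9, 3657)
13.618705253595397 62.525
[0.65437682 0.0160222  0.30101348]
```

View pics/w8.png

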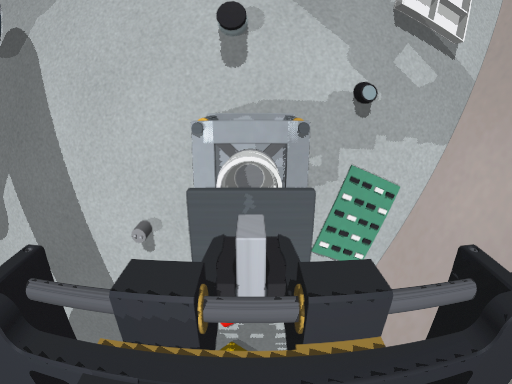

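The lid is in hand and its plate looks square to the frame. I lower it to just above the stack and measure the plate against the frame.

Run:
```python
from h import *
M=(.655,.0162)
movel([*M,.206],feed=.1,force_limit=10); hold(.2); t=get_obs()["tool_pos"]
p,P=snap("wrist"); z=t[2]-.003
print(t,rect(P,z-.004,z+.004,M,.055),rect(P,.134,.145,M,.1))
print(movel([*M,.190],feed=.03,force_limit=5),get_obs()["tool_pos"],get_obs()["wrist_force"])
```

```text
[0.6553678  0.01614931 0.20681477] (array([655.7,  17.3]), array([70.6, 68. ]), 26.4, 6354) (array([651.6,  23. ]), array([124.6, 109.4]), 25.9, 9324)
False [0.65495272 0.01620241 0.19039842] [-2.03828044 -0.55641     3.04299845]
```

Run:
```python
from h import *
M=(.655,.0162)
for z in (.170,.150,.140,.127):
    f=movel([*M,z],feed=.03,force_limit=20); o=get_obs(); print(z,f,o["tool_pos"].round(4),o["wrist_force"].round(1),o["gripper_width"]*88)
    if f: break
p,P=snap("wrist","w9.png"); t=o["tool_pos"]; z=t[2]-.003
print(rect(P,z-.005,z+.004,M,.045),np.nanpercentile(P[...,2][(np.hypot(P[...,0]-M[0],P[...,1]-M[1])<.03)],[5,25,50]))
```

```text
0.17 False [0.6552 0.0161 0.1702] [-0.1 -0.5  3.9] 13.87053562092153
0.15 False [0.6552 0.0162 0.1503] [-1.3  0.5  4.9] 13.687354642053567
0.14 False [0.6552 0.0162 0.1403] [-0.8  0.3  6.3] 13.752827024745269
0.127 False [0.6552 0.0162 0.1275] [-0.9  1.6  7.6] 13.69964588737722
(array([655.6,  17.1]), array([70.9, 66. ]), 25.4, 5714) [0.12533073 0.15452834 0.20691824]
```

View pics/w9.png

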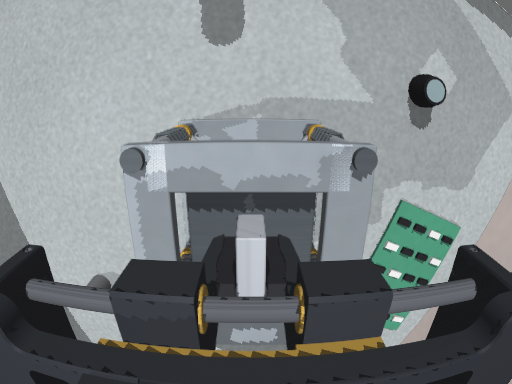

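The plate has passed through the opening. Its top is at about 125 mm, below the frame's underside. Now I turn it 45°, ease up and release.

Run:
```python
from h import *
M=(.655,.0162)
for d in (10,20,30,40,45):
    move_pose([*M,.1265],R(116.1-d)); o=get_obs(); print(d,o["tool_pos"].round(4),o["wrist_force"].round(1),o["moment"].round(2),o["gripper_width"]*88)
hold(.2); print("up",movel([*M,.1335],feed=.02,force_limit=6),get_obs()["tool_pos"].round(4),get_obs()["wrist_force"].round(1))
p,P=snap("wrist"); print("held plate",rect(P,.11,.133,M,.05))
grip(.45); hold(.3)
movel([*M,.30],feed=.1); hold(.3)
p,P=snap("wrist","w10.png"); print("plate",pca(P,.150,.168,M,.05),rect(P,.120,.1345,M,.036),"handle z",np.nanpercentile(P[...,2][np.hypot(P[...,0]-M[0],P[...,1]-M[1])<.005],50),get_obs()["time"])
move_pose([*M,.30],R(116.1)); hold(.2)
p,P=snap("wrist","w11.png"); print("handle",pca(P,.150,.168,M,.05))
```

```text
10 [0.6557 0.016  0.1274] [ 0.1 -0.5  7.2] [-0.03  0.09 -0.18] 13.626451553794062
20 [0.6559 0.016  0.1275] [-0.8 -0.2  6.6] [-0.05  0.01 -0.15] 13.890420311324538
30 [0.6559 0.016  0.1276] [-0.4  0.5  7.1] [-0.02  0.03 -0.13] 13.8617285280657
40 [0.6559 0.0159 0.1275] [0.2 0.1 7.5] [-0.08  0.03 -0.13] 13.62716804309035
45 [0.656  0.0159 0.1276] [ 0.1 -0.2  6.8] [-0.07 -0.03 -0.11] 13.504749994961252
up True [0.656  0.0159 0.133 ] [ 0.7 -0.1  3. ]
held plate (array([654. ,  15.1]), array([76.5, 74.7]), 24.2, 5163)
plate (array([0.657 , 0.0173]), np.float64(71.0), array([0.014, 0.045]), 613) (array([655.9,  16.5]), array([69.7, 69. ]), 72.9, 2549) handle z 0.16111439153832102 74.5333
handle (array([0.6559, 0.0166]), np.float64(71.0), array([0.015, 0.045]), 670)
```

View pics/w11.png

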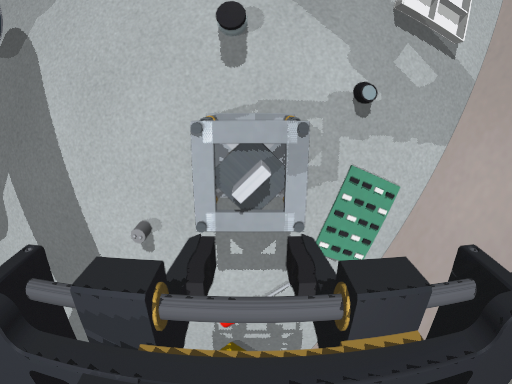

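The lid is locked: the handle is at 71.0°, 44.9° from the frame, with its top at 161 mm (160 expected). One last check of the whole bench for stray cups and for the bystanders.

Run:
```python
from h import *
move_pose([.45,.0,.35],R(90)); hold(.3)
for n in ("scene","side"):
    p,P=snap(n,n+"9.png")
    for c in clusters(p,P,.015,.2,(-.4,.9,-.75,.6),20): print(n,c[0].tolist(),c[2].tolist(),c[3].tolist())
```

```text
scene [206.0, 52.0] [-0.039, -0.1, 0.015] [0.108, 0.042, 0.2]
scene [1.0, 75.0] [-0.085, -0.674, 0.015] [-0.046, -0.662, 0.04]
scene [318.0, 180.0] [0.522, 0.163, 0.015] [0.566, 0.206, 0.055]
scene [266.0, 210.0] [0.577, -0.068, 0.016] [0.739, 0.096, 0.162]
scene [473.0, 184.0] [0.617, 0.584, 0.015] [0.659, 0.6, 0.026]
scene [184.0, 206.0] [0.534, -0.186, 0.015] [0.56, -0.161, 0.04]
scene [447.0, 248.0] [0.722, 0.34, 0.015] [0.878, 0.538, 0.035]
scene [129.0, 234.0] [0.578, -0.343, 0.015] [0.632, -0.29, 0.042]
scene [343.0, 256.0] [0.753, 0.167, 0.015] [0.781, 0.197, 0.031]
scene [161.0, 291.0] [0.738, -0.295, 0.015] [0.791, -0.218, 0.029]
scene [89.0, 321.0] [0.746, -0.495, 0.015] [0.857, -0.344, 0.039]
side [240.0, 102.0] [0.616, 0.579, 0.015] [0.651, 0.599, 0.026]
side [289.0, 123.0] [0.724, 0.335, 0.015] [0.877, 0.543, 0.038]
side [265.0, 190.0] [0.572, -0.068, 0.015] [0.737, 0.096, 0.163]
side [224.0, 171.0] [0.521, 0.161, 0.015] [0.563, 0.206, 0.057]
side [290.0, 170.0] [0.749, 0.167, 0.016] [0.78, 0.197, 0.033]
side [42.0, 223.0] [-0.103, -0.1, 0.015] [0.103, 0.079, 0.2]
side [233.0, 260.0] [0.532, -0.187, 0.015] [0.557, -0.159, 0.043]
side [315.0, 280.0] [0.736, -0.295, 0.015] [0.787, -0.211, 0.032]
side [260.0, 301.0] [0.578, -0.34, 0.016] [0.629, -0.287, 0.044]
side [344.0, 335.0] [0.744, -0.497, 0.015] [0.854, -0.343, 0.044]
```

View pics/scene9.png

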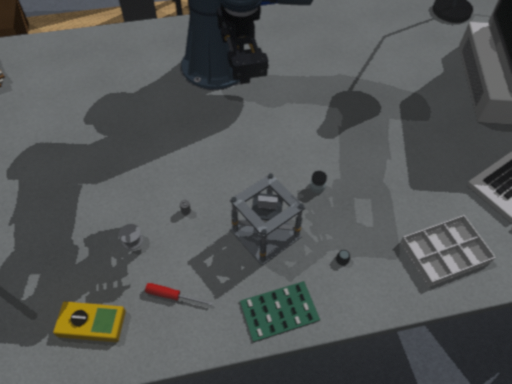

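The bench is clear of cups. The bystanders are where they were, and the lid is down inside the frame at (267,203).

```bash
python3 -c "
from bench import *
print(get_obs()['time']); close_job()"
```

```text
76.8167
the job is handed in; nothing more can be done
```

The job is done and handed in at about 77 s. I laid the lid aside, nested all three cups that were there in the follower, then pressed the lid down, turned it 45° and let go; it stayed down.

- **Cups:** The top cup's rim read 182.8 mm against 181 expected, and the stack was level. The cameras read about 1–2 mm high throughout, so I took this as fully home. Only three cups were present; the last views of the bench show none left.
- **Knocked cup:** The second cup was knocked a few centimetres aside before I took it. I found it again with a partly clipped mask and gripped it slightly off centre. It nested at the right height but about 2.5–3 mm to one side, which is more than one fit's 1.5 mm play but within two. I aimed the third cup to suit, and it sat level.
- **Lid:** After release the handle stood 45° from the frame, with its top at 161 mm against 160 expected.
- **Other things:** The spool, jar, capacitor, loupe and driver read at the same positions as at the start, within about 3 mm. The driver's thin shaft barely showed in the depth images, so I judged it mainly by its handle.

No checks failed.

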